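# Square up the second plaque in the gluing jig

### The job

One wooden plaque already lies in the corner of the squaring jig: lay the thin white separator sheet squarely on top of it and let go of the sheet, then lay the second plaque on the sheet and press it into the corner so that it is flush against both fences at once. The job finishes while you are still holding the plaque pressed firmly against both fences, so do not let go at the end. Leave the first plaque in its corner and the other things on the table where they are.

Things in the scene. Friction and masses are not known exactly. Their poses are not given: they have to be found in the camera images.
- jig: Squaring jig fixed to the table: a grey laminate board (160 x 124 mm, top face 8 mm above the table) with two upright dark wooden fences at a right angle. Origin: on the table, vertically under the centre of a plaque that is seated in the corner. x points toward the end fence, y toward the side fence, z up. The corner is at +x, +y; the -x end and -y side are open.
- fence_end: End fence of the jig, a wooden bar 20 x 88 x 40 mm high standing on the board (its top is 48 mm above the table). Its inner face is the plane x = +55 mm of the jig, running from y = -40 to +48 mm. Origin: centre of its underside.
- fence_side: Side fence of the jig, a shorter wooden bar 50 x 20 x 40 mm high (top 48 mm above the table). Its inner face is the plane y = +28 mm of the jig and runs only from x = +5 to +55 mm, next to the corner, so the other half of the stack's side is free for a finger. Origin: centre of its underside.
- seat (a point): Where the centre of the second plaque is when it lies on the sheet and touches both fences: at (0, 0, 47 mm) of the jig. Axes as the jig. The fences are rigid. The sheet is not slippery: bearing down hard on the stack uses up the sideways push in friction, so press sideways, with little weight downwards.
- lower_mid (a point): Centre (half-way up) of the first plaque, already lying on the jig's board in the corner, 110 (x) x 56 (y) x 22 mm, light wood with round inlays on top, 0.1 kg, loose. Its top is 30 mm above the table.
- upper_mid (a point): Centre (half-way up) of the second plaque, the same as the first (110 x 56 x 22 mm, about 0.1 kg), lying flat on the table to one side of the jig. x along its length, y across, z up.
- sheet_mid (a point): Centre (half-way up) of the thin stiff white separator sheet, 110 (x) x 54 (y) x 6 mm, about 40 g, lying on a narrow dark wooden rest (90 x 34 x 30 mm high, fixed) on the other side of the jig; the sheet's long edges overhang the rest by 10 mm. x along its length, y across.
- mug: Bystander, to be left alone: white mug, 80 mm across, 95 mm tall, with a handle. Origin: centre of its underside.
- glue_stick: Bystander, to be left alone: upright glue stick, 28 mm across, 85 mm tall. Origin: centre of its underside.
- paint_jar: Bystander, to be left alone: small glass jar, 48 mm across, 55 mm tall. Origin: centre of its underside.
- tape_roll: Bystander, to be left alone: cardboard ring lying flat, 76 mm across, 20 mm high. Origin: centre of its underside.
- bowl: Bystander, to be left alone: white bowl, 110 mm across, 45 mm high. Origin: centre of its underside.
- eraser: Bystander, to be left alone: small dark eraser, 45 x 22 x 13 mm. Origin: centre of its underside.
Things that resemble listed ones, but are neither listed nor needed, are in the scene too. Of the things that look like the part that bears sheet_mid, the smallest one is meant.

How it is judged (in metres and radians):
On the way, in this order (a step that is already met when the one before it is completed fails the run):
1. the sheet lies squarely on the first plaque in the jig and has been let go (x of sheet_mid in the frame of jig between -0.012 and 0.006 m and y of sheet_mid in the frame of jig between -0.01 and 0.006 m and z of sheet_mid in the frame of jig between 0.03 and 0.036 m and angle between the x axis of sheet_mid and the x axis of jig, either way round below 0.12 rad and angle between sheet_mid's own z axis and vertical below 0.05 rad and contact force between sheet and lower above 0.05 N and contact force between sheet and the arm below 0.05 N and contact force between sheet and the fingers below 0.05 N), for 0.2 s.
2. the second plaque lies on the sheet (x of upper_mid in the frame of jig between -0.03 and 0.004 m and y of upper_mid in the frame of jig between -0.03 and 0.004 m and z of upper_mid in the frame of jig between 0.043 and 0.051 m and contact force between upper and sheet above 0.1 N), for 0.1 s.
At the end, for the whole second after the job is handed in: Fingers push the still second plaque on each fence with over 1.5 N, flat on the sheet, within 4 mm of seat (height 2.5 mm), 0.05 rad of square. Sheet flat between, off by at most 12 mm from the seat's centre, 0.12 rad. First plaque within 6 mm of its corner seat (x of lower_mid in the frame of jig between -0.006 and 0.004 m and y of lower_mid in the frame of jig between -0.006 and 0.004 m and z of lower_mid in the frame of jig between 0.016 and 0.022 m and x of sheet_mid in the frame of jig between -0.012 and 0.006 m and y of sheet_mid in the frame of jig between -0.01 and 0.006 m and z of sheet_mid in the frame of jig between 0.03 and 0.036 m and angle between the x axis of sheet_mid and the x axis of jig, either way round below 0.12 rad and angle between each of sheet_mid, upper_mid's own z axis and vertical below 0.05 rad and x of upper_mid in the frame of jig between -0.004 and 0.003 m and y of upper_mid in the frame of jig between -0.004 and 0.003 m and z of upper_mid in the frame of jig between 0.0445 and 0.0495 m and angle between the x axis of upper_mid and the x axis of jig, either way round below 0.05 rad and contact force between upper and fence_end above 1.5 N and contact force between upper and fence_side above 1.5 N and contact force between upper and the fingers above 1.5 N and linear speed of upper below 0.01 m/s); the arm keeps its last pose, push and grip.
It fails at once if another thing on the table was pushed aside (more than 30 mm) or tipped (distance of any of mug, glue_stick, paint_jar, tape_roll, bowl, eraser from where it was at the start of the episode above 0.03 m or angle between any of mug, glue_stick, paint_jar, tape_roll, bowl, eraser's own z axis and vertical above 0.5 rad).
It also fails if it takes over 69 s, if anything falls off the work surface, if the arm or the gripper's body presses on something with over 40 N, if the wrist force passes 120 N, or if a joint passes its speed limit or range.

### The arm

A 6-joint arm with a two-finger parallel gripper is mounted at the origin on the work surface. World frame = base frame: x ahead of the robot, y to its left, z up, the work surface at z = 0. Lengths are in m, angles in degrees, forces in N, time in s.
With the tool pointing down it reaches from about 0.4 to 0.825 m from the base axis. Payload 7 kg.
Tool frame: the origin (TCP) lies at the very end of the fingers, on their centre line; the grasp point (between the pads) lies r.grip_depth behind it (r.grip_depth is the distance from the TCP to the grasp point, in m); z points along the fingers, y is the direction in which the jaws open and shut (so a half turn about z gives the same grasp; the last joint's range is limited). The gripper opens to 88 mm and grips with 3 to 60 N. Pads are 19 mm wide; open, the fingers measure 130 mm over their backs; the gripper's body (78 mm by 193 mm) begins 47 mm behind the grasp point.
Start: joints at [-47.378, 20.546, 0.682, 0, -70.136, -16.507], TCP at [0.297, -0.606, 0.227] pointing down, gripper open.
Joint ranges: [-176.03, 176.03], [-82.01, 121.73], [-58.28, 71.71], [-173.87, 95.51], [-174.79, -0.11], [-173.66, 173.66]. Speed limits (degrees/s): [136.94, 136.94, 172.46, 180, 180, 180].

### API

Orientations are given as [roll, pitch, yaw] about the fixed x, y, z axes, in that order (R = Rz(yaw) Ry(pitch) Rx(roll)).
In Python, from plant import r gives the robot as it stands. The module is installed in compiled form; this text tells all that it offers.
- The arm moves only by the tool step_arm, never from a script. Its argument "increments" is a list of rows, each a list of 3 entries, a list of its own where there are three numbers: the shift along the tool's x, y, z in m, then the turn, a rotation vector about the tool's x, y, z in rad, then the closure, from 0 (fully open) to 1 (shut). In form: [[[x, y, z], [wx, wy, wz], grip], ...]. A call has 1 to 10 rows; each row is the pose to reach, as a shift and turn from the pose commanded when the call began, along the tool's axes at that moment; what a row does not reach only later rows make up. A row lasts 1/10 s, in which the tool goes at most 50 mm and 8.59 degrees, less where a joint would pass 70% of its speed; a pose out of reach is approached as far as the arm can. A call with a gripper value outside its range is refused whole. The fingers move at their own pace and stop on an object; "force" is the grip in N (left out, the last holds). Time passes only in rows, so rows that repeat a pose let the fingers close. It gives the time, the measured TCP pose, the force and the opening at its end, in the units of the state.
- r.get_state(): the state, without advancing time (a new reading comes with each control period).
- r.capture(name): name is "side" or "top" or "wrist"; returns a dict with "color" (480x640x3 uint8, red, green, blue), "intrinsics" (3x3 intrinsics, pixels), "k1" (the pictures are not rectified: a ray, as slopes to the right and down, at radius r is drawn at 1 + k1 r^2 times it, then the intrinsics apply), "rvec" (rotation vector, rad) and "tvec" (3), from world to camera coordinates, as OpenCV has them; the wrist camera has in their place "T_tool_cam" (4x4, takes a point from camera to tool coordinates, whose origin is the TCP and whose axes are the flange's). Camera axes: x right, y down, z forward; pixel columns grow to the right and rows downward; lengths in m; the calibration is good to about 2 mm. A picture is of the moment at which its call begins: read the wrist's pose just before it. There is no depth.
- r.close_job(): hands the job in, once; it reports no verdict.
The state is a dict: "time_s": time; "joints": joint angles; "qd": joint speeds; "joint_torque": joint torques, N m; "tcp_pos": TCP position; "eef_rot": TCP orientation; "contact_force": force on the tool from outside, world axes, zero at the start; "moment": the same for the moment, N m; "gripper_width": finger opening in m.
Only numpy, scipy, OpenCV 4.12 (cv2) and the standard library are available. Lean on these libraries where they do the work, as an engineer would, in place of code of your own. Each camera call takes 0.05 s, during which the arm holds its last target.

## Working session

There is one attempt and no reset: what is moved stays moved. The work goes in short steps, Python scripts to look and compute and a tool call to move; the robot and the scene stay as the last step left them, time stands still between calls to the robot, and variables do not carry over. Pictures are saved under pics/ and viewed, and the job is handed in when it is done.

Besides the shell and the picture viewer there is one more tool, called after "Request:" by a JSON object that holds its "method" and its "body", one argument or row to a line. step_arm: Moves the arm, as the interface text tells. Its arguments: {"type":"object","properties":{"increments":{"type":"array","items":{"type":"array"}},"force":{"type":"number"}},"required":["increments"]}

```bash
mkdir -p pics; python3 - <<'E'
from plant import r
import cv2,pickle
print(r.get_state(), r.grip_depth)
d={}
for n in("side","top","wrist"):
    c=r.capture(n); d[n]=c
    cv2.imwrite(f"pics/{n}0.png",c["color"][:,:,::-1])
    print(n,{k:v for k,v in c.items() if k!="color"})
pickle.dump(d,open("cap0.pkl","wb"))
E
```

```text
{'time_s': 0.0, 'joints': array([-4.73784141e+01,  2.05907291e+01,  6.32126312e-01, -2.05263559e-02,
       -7.01361832e+01, -1.65064888e+01]), 'qd': array([ 0.07591879,  0.01404734,  0.13084487, -0.04718928, -0.08829321,
        0.01530761]), 'joint_torque': array([-2.06936024e-04, -5.82725823e+01,  2.93055815e+01,  6.99714750e+00,
        6.93383030e-03, -1.37544289e-04]), 'tcp_pos': array([ 0.29686335, -0.60564893,  0.22561687]), 'eef_rot': array([ 1.79903637e+02, -8.43289986e-03, -1.53891886e+02]), 'contact_force': array([ 0.80021869, -0.25586072, -0.42174416]), 'moment': array([ 0.02832894,  0.06893596, -0.04382263]), 'gripper_width': 0.08780483630392727} 0.0188
side {'intrinsics': array([[448.77618325,   0.        , 317.29156547],
       [  0.        , 448.77618325, 245.47885083],
       [  0.        ,   0.        ,   1.        ]]), 'k1': -0.06053270394384345, 'rvec': array([ 1.01388231, -2.48238056,  1.00116317]), 'tvec': array([0.38343668, 0.27298303, 0.80942338])}
top {'intrinsics': array([[453.98889718,   0.        , 315.37129846],
       [  0.        , 453.98889718, 242.17633187],
       [  0.        ,   0.        ,   1.        ]]), 'k1': -0.05153915839164549, 'rvec': array([ 2.17265696, -2.11557954,  0.21728776]), 'tvec': array([0.00823457, 0.48067109, 0.92914383])}
wrist {'intrinsics': array([[354.24900467,   0.        , 320.29924684],
       [  0.        , 354.24900467, 243.46301678],
       [  0.        ,   0.        ,   1.        ]]), 'k1': 0.01871340419273896, 'T_tool_cam': array([[-5.44174316e-04, -9.55315106e-01, -2.95588822e-01,
         8.18306541e-02],
       [ 9.99998806e-01, -9.47297751e-04,  1.22059482e-03,
        -2.77348349e-04],
       [-1.44606330e-03, -2.95587805e-01,  9.55314481e-01,
        -1.58082727e-01],
       [ 0.00000000e+00,  0.00000000e+00,  0.00000000e+00,
         1.00000000e+00]])}
```

View pics/top0.png

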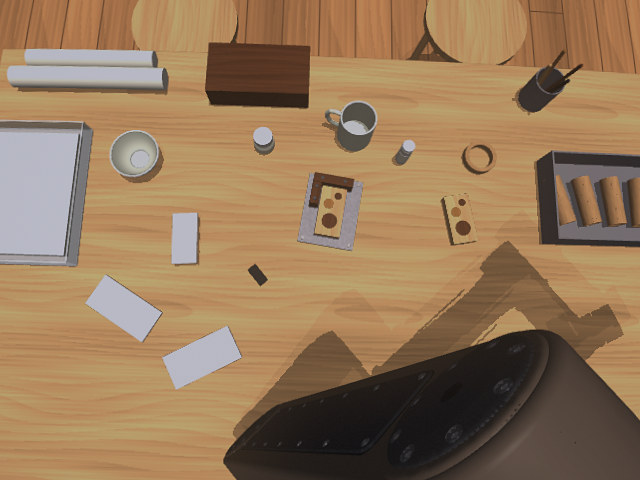

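View pics/side0.png

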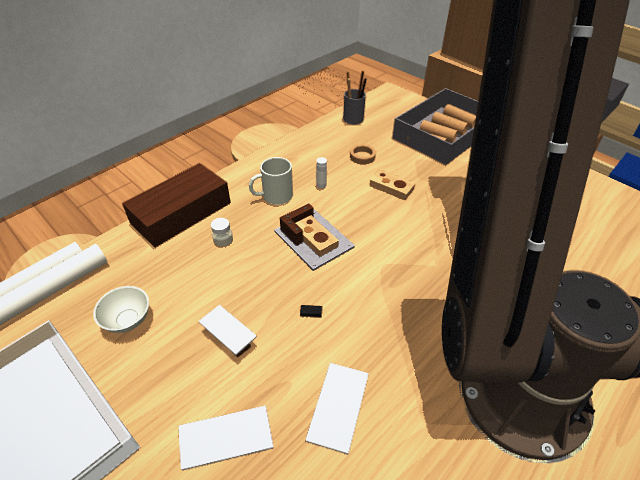

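View pics/wrist0.png

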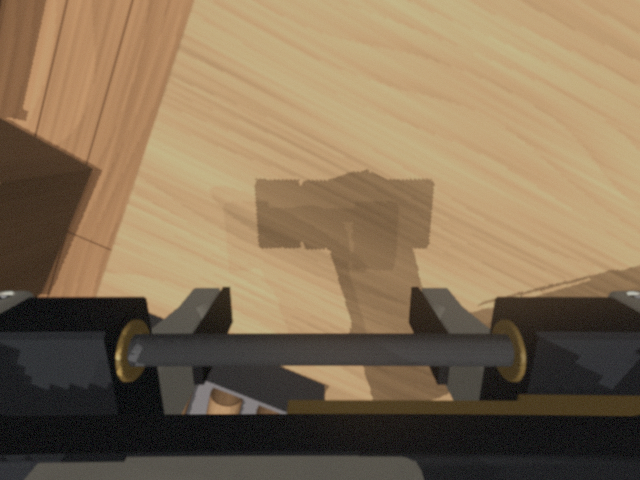

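The top view shows the jig at about (330,212), the sheet on its rest at (185,238), and the second plaque at (460,218). Two larger white decoys lie at (123,308) and (202,357). I'll enlarge these areas.

```bash
cat > h.py <<'E'
import numpy as np,cv2,pickle
from scipy.spatial.transform import Rotation as R
def crop(img,x0,y0,x1,y1,s,name):
    cv2.imwrite(name,cv2.resize(img[y0:y1,x0:x1,::-1],None,fx=s,fy=s,interpolation=cv2.INTER_CUBIC))
def pose(c,state=None):
    # returns R_wc (cam->world), origin
    if "rvec" in c:
        Rm=cv2.Rodrigues(np.array(c["rvec"]))[0]; return Rm.T,-Rm.T@np.array(c["tvec"])
    Rt=R.from_euler("xyz",state["eef_rot"],degrees=True).as_matrix(); T=c["T_tool_cam"]
    return Rt@T[:3,:3],Rt@T[:3,3]+state["tcp_pos"]
def pix2w(c,uv,z,state=None):
    uv=np.atleast_2d(uv).astype(float);K=c["intrinsics"]
    n=cv2.undistortPoints(uv.reshape(-1,1,2),K,np.array([c["k1"],0,0,0.])).reshape(-1,2)
    Rw,o=pose(c,state); d=np.c_[n,np.ones(len(n))]@Rw.T
    return o+d*((z-o[2])/d[:,2])[:,None]
def w2pix(c,P,state=None):
    Rw,o=pose(c,state); Q=(np.atleast_2d(P)-o)@Rw
    s=Q[:,:2]/Q[:,2:]; r2=(s**2).sum(1,keepdims=True)
    s=s*(1+c["k1"]*r2); K=c["intrinsics"]
    return s*[K[0,0],K[1,1]]+[K[0,2],K[1,2]]
E
python3 - <<'E'
from h import *
d=pickle.load(open("cap0.pkl","rb"))
t=d["top"]["color"]
crop(t,290,165,370,255,7,"pics/j.png")
crop(t,160,200,210,275,8,"pics/s.png")
crop(t,435,185,485,250,8,"pics/u.png")
E
```

```text
(no output)
```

View pics/j.png

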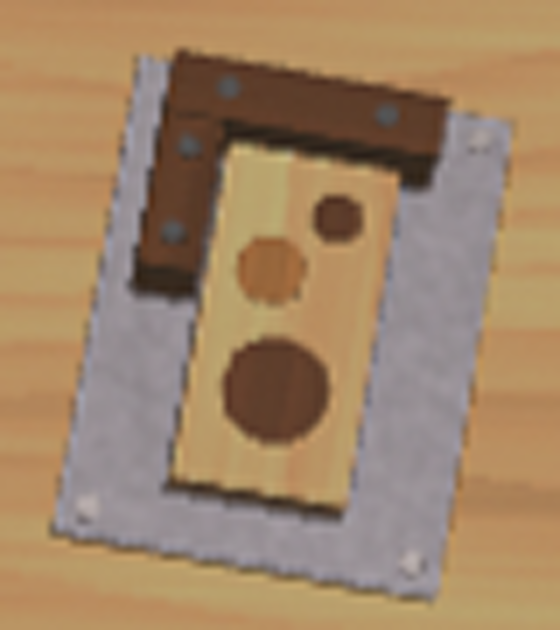

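View pics/s.png

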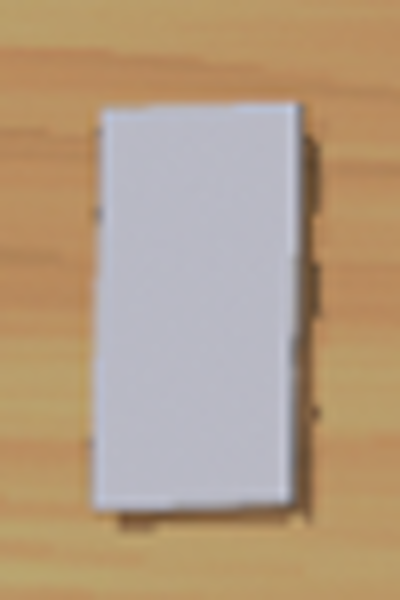

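View pics/u.png

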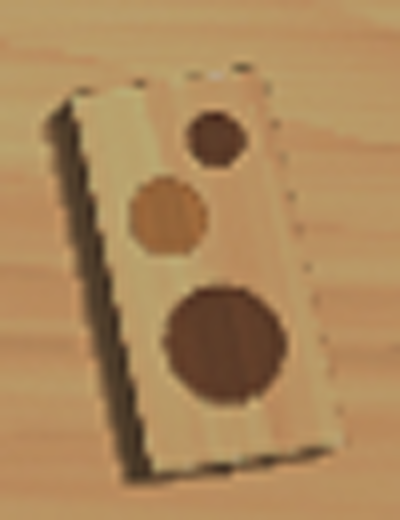

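```bash
python3 - <<'E'
from h import *
d=pickle.load(open("cap0.pkl","rb"));c=d["top"]
def f(p,s,o): return (np.array(p)+.5)/s-.5+np.array(o)
def rect(n,p,z):
    w=pix2w(c,p,z); e=[np.linalg.norm(w[i]-w[(i+1)%4])*1e3 for i in range(4)]
    m=w.mean(0); x=(w[0]+w[1]-w[2]-w[3])/2; y=(w[0]+w[3]-w[1]-w[2])/2
    print(n,m.round(4),"edges",np.round(e,1),"yawx",np.degrees(np.arctan2(x[1],x[0])).round(2),"yawy-90",(np.degrees(np.arctan2(y[1],y[0]))-90).round(2))
rect("board",f([(138,55),(513,120),(437,600),(52,533)],7,(290,165)),.008)
rect("lower",f([(228,142),(397,170),(343,510),(168,485)],7,(290,165)),.030)
rect("sheet",f([(104,108),(300,103),(293,500),(95,505)],8,(160,200)),.036)
rect("upper",f([(72,93),(255,68),(338,443),(150,472)],8,(435,185)),.022)
for n,p,z in(("mug",(358,125),.09),("glue",(408,146),.085),("jar",(264,135),.055),("tape",(480,158),.02),("bowl",(135,155),.045),("eraser",(258,275),.013)):
    print(n,pix2w(c,p,z).round(3))
E
```

```text
board [ 0.5586 -0.0118  0.008 ] edges [123.7 160.4 123.5 160.2] yawx -8.3 yawy-90 -8.3
lower [ 0.5526 -0.0101  0.03  ] edges [ 54.2 111.   54.8 112.3] yawx -8.18 yawy-90 -7.19
sheet [0.4835 0.3021 0.036 ] edges [ 53.  108.2  52.5 108.2] yawx 3.08 yawy-90 3.17
upper [ 0.5481 -0.3018  0.022 ] edges [ 53.7 109.   54.4 109.4] yawx 10.23 yawy-90 10.1
mug [[ 0.729 -0.063  0.09 ]]
glue [[ 0.688 -0.171  0.085]]
jar [[0.714 0.14  0.055]]
tape [[ 0.692 -0.355  0.02 ]]
bowl [[0.662 0.422 0.045]]
eraser [[0.409 0.143 0.013]]
```

```bash
cat >> h.py <<'E'
def inc(st,pos,yaw,cmd=None):
    """tool-frame shift and turn from pose (st measured or cmd=(pos,rpy)) to pos, [180,0,yaw]"""
    p,e=(st["tcp_pos"],st["eef_rot"]) if cmd is None else cmd
    R0=R.from_euler("xyz",e,degrees=True); R1=R.from_euler("xyz",[180,0,yaw],degrees=True)
    s=R0.inv().apply(np.array(pos)-p); w=(R0.inv()*R1).as_rotvec()
    print("shift",s.round(4).tolist(),"turn",w.round(4).tolist())
E
python3 - <<'E'
from h import *; from plant import r
inc(r.get_state(),[.627,-.288,.14],-169.8)
E
```

```text
shift [-0.4363, 0.14, 0.0859] turn [0.0012, -0.0003, 0.2776]
```

Request:
{"method": "step_arm", "body": {
  "increments": [
    [[-0.02,0.007,0.004],[0,0,0.014],0],
    [[-0.06,0.02,0.012],[0,0,0.04],0],
    [[-0.105,0.034,0.021],[0,0,0.067],0],
    [[-0.15,0.048,0.03],[0,0,0.095],0],
    [[-0.195,0.063,0.038],[0,0,0.124],0],
    [[-0.24,0.077,0.047],[0,0,0.153],0],
    [[-0.285,0.091,0.056],[0,0,0.181],0],
    [[-0.33,0.106,0.065],[0,0,0.21],0],
    [[-0.375,0.12,0.074],[0,0,0.238],0],
    [[-0.415,0.133,0.082],[0,0,0.264],0]
  ]
}}

```text
time_s: 1.15
tcp_pos: [0.6125, -0.3021, 0.1438]
eef_rot: [180.0, -0.0, -169.0]
contact_force: [0.0, -0.4, 0.7]
gripper_width: 0.0879
```

Request:
{"method": "step_arm", "body": {
  "increments": [
    [[-0.02,0.007,0.004],[0,0,0.013],0],
    [[-0.021,0.007,0.004],[0,0,0.014],0],
    [[-0.021,0.007,0.004],[0,0,0.014],0]
  ]
}}

```text
time_s: 1.45
tcp_pos: [0.6304, -0.2926, 0.1398]
eef_rot: [180.0, -0.1, -169.7]
contact_force: [0.9, -0.2, -0.1]
gripper_width: 0.0877
```

```bash
cat > shot.py <<'E'
import sys
from h import *; from plant import r
s=r.get_state(); c=r.capture("wrist"); pickle.dump((s,c),open(sys.argv[1]+".pkl","wb"))
cv2.imwrite(f"pics/{sys.argv[1]}.png",c["color"][:,:,::-1])
for k in("time_s","tcp_pos","eef_rot","qd","contact_force","gripper_width"):print(k,np.round(s[k],4))
E
python3 shot.py wu
```

```text
time_s 1.45
tcp_pos [ 0.6304 -0.2926  0.1398]
eef_rot [ 1.799724e+02 -7.340000e-02 -1.697456e+02]
qd [-1.5086 -1.1024 -0.4069  0.1289  0.0429  0.183 ]
contact_force [ 0.9276 -0.2114 -0.12  ]
gripper_width 0.0877
```

View pics/wu.png

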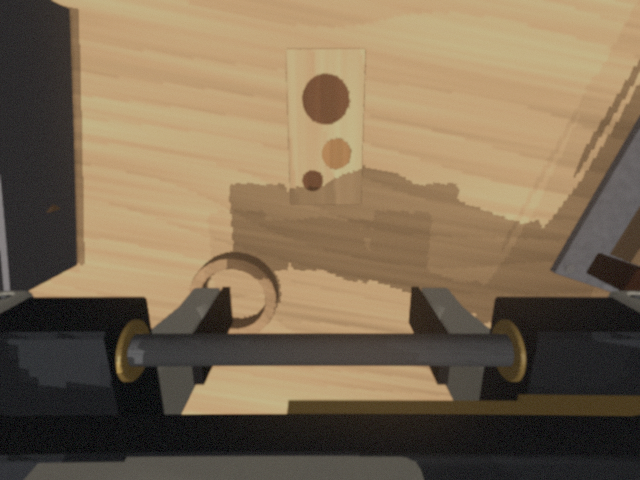

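```bash
python3 - <<'E'
from h import *; from plant import r
s,c=pickle.load(open("wu.pkl","rb"))
crop(c["color"],275,35,380,215,4,"pics/wu2.png")
inc(s,[.632,-.022,.15],-188.3)
E
```

```text
shift [-0.0497, 0.266, -0.0101] turn [0.0003, -0.0013, 0.3238]
```

View pics/wu2.png

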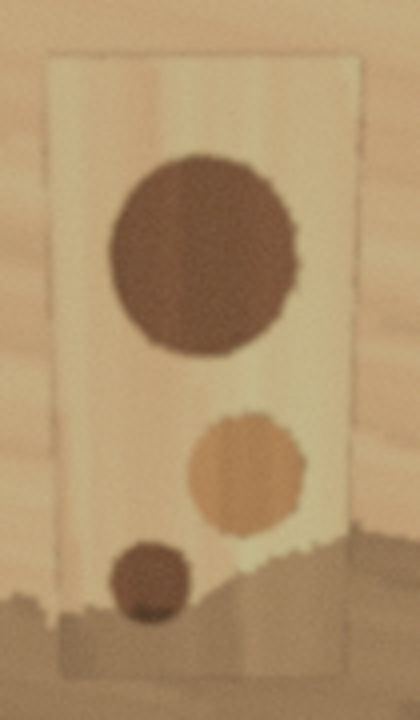

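Request:
{"method": "step_arm", "body": {
  "increments": [
    [[-0.006,0.03,-0.001],[0,0,0.04],0],
    [[-0.014,0.075,-0.003],[0,0,0.09],0],
    [[-0.022,0.12,-0.005],[0,0,0.145],0],
    [[-0.031,0.165,-0.006],[0,0,0.2],0],
    [[-0.039,0.21,-0.008],[0,0,0.255],0],
    [[-0.046,0.248,-0.01],[0,0,0.3],0],
    [[-0.05,0.266,-0.01],[0,0,0.324],0],
    [[-0.05,0.266,-0.01],[0,0,0.324],0],
    [[-0.05,0.266,-0.01],[0,0,0.324],0]
  ]
}}

```text
time_s: 2.4
tcp_pos: [0.6323, -0.0232, 0.1511]
eef_rot: [180.0, 0.0, 171.6]
contact_force: [-0.5, -0.3, -0.6]
gripper_width: 0.0871
```

```bash
python3 shot.py wj; python3 - <<'E'
from h import *
s,c=pickle.load(open("wj.pkl","rb"))
crop(c["color"],200,20,430,270,3,"pics/wj2.png")
s,c=pickle.load(open("wu.pkl","rb"))
p=(np.array([(360,56),(48,54),(60,676),(347,676)])+.5)/4-.5+[275,35]
w=pix2w(c,p,.022,s); print(w.mean(0),[np.linalg.norm(w[i]-w[i-1]) for i in range(4)])
x=(w[2]+w[3]-w[0]-w[1]); print(np.degrees(np.arctan2(x[1],x[0])))
E
```

```text
time_s 2.4
tcp_pos [ 0.6323 -0.0232  0.1511]
eef_rot [1.799936e+02 2.380000e-02 1.716472e+02]
qd [-1.0306  0.2955  0.0044  0.0625 -0.0034  0.1401]
contact_force [-0.5153 -0.3244 -0.6269]
gripper_width 0.0871
[ 0.54731701 -0.30395764  0.022     ] [np.float64(0.10860850108361163), np.float64(0.054101056443731574), np.float64(0.10888473037901286), np.float64(0.0565061210599084)]
10.432397163444207
```

View pics/wj2.png

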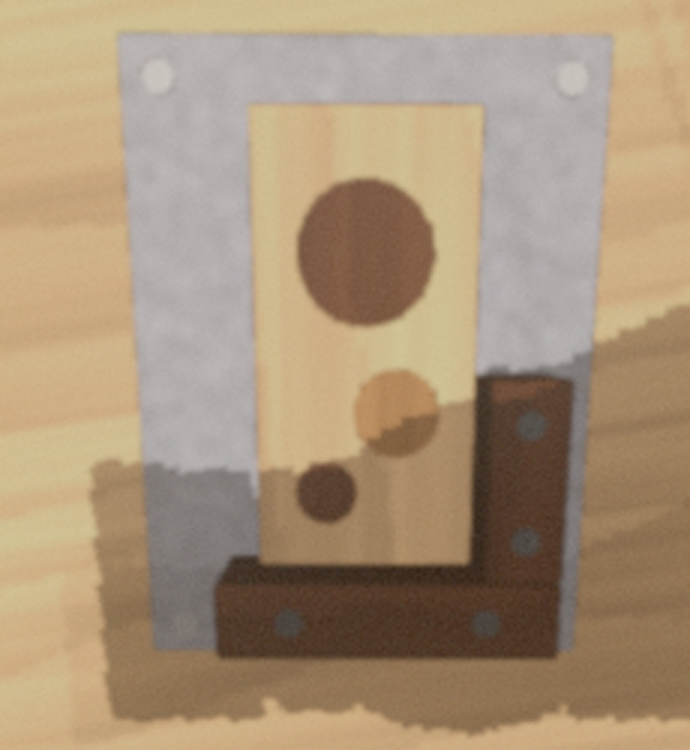

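```bash
python3 - <<'E'
from h import *
s,c=pickle.load(open("wj.pkl","rb"))
def rect(n,p,z):
    p=(np.array(p)+.5)/3-.5+[200,20]
    w=pix2w(c,p,z,s); x=w[2]+w[3]-w[0]-w[1]; yy=w[1]+w[2]-w[0]-w[3]
    print(n,w.mean(0).round(4),np.round([np.linalg.norm(w[i]-w[i-1])*1e3 for i in range(4)],1),np.degrees(np.arctan2(x[1],x[0])),np.degrees(np.arctan2(yy[1],yy[0]))-90)
    return w
w=rect("lower",[(249,103),(484,104),(471,563),(258,563)],.03)
b=rect("board",[(119,33),(613,36),(575,650),(153,650)],.008)
f=rect("fenceend",[(216,584),(558,584),(557,656),(218,657)],.048)
g=rect("fenceside",[(489,380),(573,380),(560,583),(484,583)],.048)
a=np.radians(-8.3);Rm=np.array([[np.cos(a),-np.sin(a)],[np.sin(a),np.cos(a)]])
o=np.array([.5526,-.0115])
for n,q in(("lower",w),("board",b),("fe",f),("fs",g)): print(n,((q[:,:2]-o)@Rm*1e3).round(1).tolist())
E
```

```text
lower [ 0.553  -0.0114  0.03  ] [109.5  55.2 109.2  56.7] -8.588683298707487 -8.49352622316728
board [ 0.5585 -0.0123  0.008 ] [159.4 122.8 158.8 124.3] -8.536498900370331 -8.537793679376506
fenceend [ 0.619  -0.0156  0.048 ] [19.1 85.7 18.8 86.8] -7.614251065218547 -8.306351166687094
fenceside [0.59   0.0227 0.048 ] [49.  19.9 49.  19. ] -8.267131125629994 -8.447146943751306
lower [[-54.4, -27.2], [-54.1, 28.0], [55.1, 28.2], [55.0, -28.5]]
board [[-74.0, -61.0], [-73.2, 61.8], [85.6, 61.9], [85.4, -62.4]]
fe [[56.7, -37.4], [56.9, 48.3], [75.7, 49.0], [75.8, -37.7]]
fs [[7.6, 29.3], [7.6, 49.2], [56.6, 48.8], [56.6, 29.7]]
```

```bash
python3 - <<'E'
from h import *; from plant import r
inc(r.get_state(),[.563,.306,.14],183)
E
```

```text
shift [0.1168, 0.316, 0.0109] turn [0.0, 0.0003, -0.1991]
```

Request:
{"method": "step_arm", "body": {
  "increments": [
    [[0.011,0.03,0.001],[0,0,-0.02],0],
    [[0.026,0.072,0.002],[0,0,-0.045],0],
    [[0.042,0.115,0.004],[0,0,-0.07],0],
    [[0.058,0.158,0.005],[0,0,-0.1],0],
    [[0.074,0.2,0.007],[0,0,-0.125],0],
    [[0.09,0.243,0.008],[0,0,-0.15],0],
    [[0.106,0.286,0.01],[0,0,-0.18],0],
    [[0.117,0.316,0.011],[0,0,-0.199],0],
    [[0.117,0.316,0.011],[0,0,-0.199],0],
    [[0.117,0.316,0.011],[0,0,-0.199],0]
  ]
}}

```text
time_s: 3.45
tcp_pos: [0.5631, 0.3065, 0.1393]
eef_rot: [-180.0, -0.0, -177.0]
contact_force: [0.2, -0.9, -0.6]
gripper_width: 0.0874
```

```bash
python3 shot.py ws; python3 - <<'E'
from h import *
s,c=pickle.load(open("ws.pkl","rb"))
crop(c["color"],240,20,410,250,3,"pics/ws2.png")
E
```

```text
time_s 3.45
tcp_pos [0.5631 0.3065 0.1393]
eef_rot [-1.799725e+02 -2.690000e-02 -1.769816e+02]
qd [-1.3676 -0.5021 -0.4912  0.0159 -0.1242 -0.0246]
contact_force [ 0.1953 -0.9165 -0.5974]
gripper_width 0.0874
```

View pics/ws2.png

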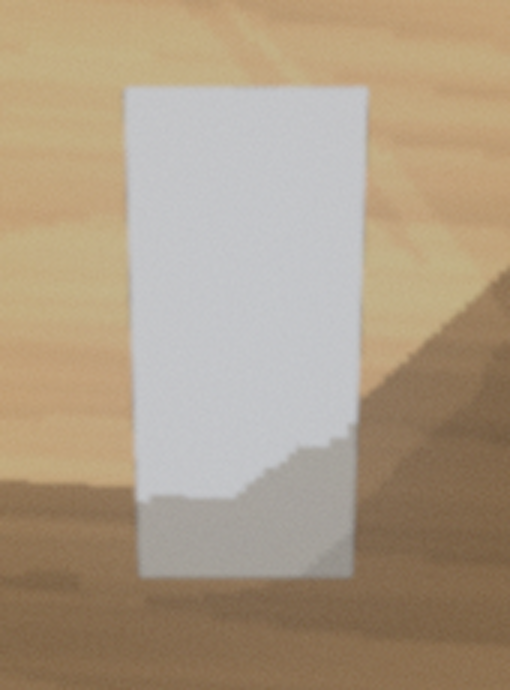

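```bash
python3 - <<'E'
from h import *; from plant import r
s,c=pickle.load(open("ws.pkl","rb"))
p=(np.array([(125,87),(368,87),(354,577),(139,577)])+.5)/3-.5+[240,20]
w=pix2w(c,p,.036,s); x=w[2]+w[3]-w[0]-w[1]
yw=np.degrees(np.arctan2(x[1],x[0])); print(w.mean(0),[np.linalg.norm(w[i]-w[i-1]) for i in range(4)],yw)
m=(w.mean(0)+[.4835,.3021,.036])/2; print(m)
st=r.get_state()
a=np.radians(yw); g=m[:2]-.025*np.array([np.cos(a),np.sin(a)])
inc(st,[*g,.07],yw+180)
E
```

```text
[0.48292464 0.3027484  0.036     ] [np.float64(0.10918357623615942), np.float64(0.05321568057560509), np.float64(0.10918884077972897), np.float64(0.05384980327659459)] 3.063414815746616
[0.48321232 0.3024242  0.036     ]
shift [0.1051, 0.0007, 0.0695] turn [-0.0005, -0.0005, -0.0018]
```

Request:
{"method": "step_arm", "body": {
  "increments": [
    [[0.015,0,0.01],[0,0,0],0],
    [[0.045,0,0.03],[0,0,-0.002],0],
    [[0.075,0,0.05],[0,0,-0.002],0],
    [[0.098,0.001,0.065],[0,0,-0.002],0],
    [[0.105,0.001,0.07],[0,0,-0.002],0],
    [[0.105,0.001,0.07],[0,0,-0.002],0],
    [[0.105,0.001,0.07],[0,0,-0.002],0]
  ]
}}

```text
time_s: 4.2
tcp_pos: [0.4595, 0.3027, 0.0705]
eef_rot: [179.9, 0.1, -176.9]
contact_force: [0.2, 0.8, 0.4]
gripper_width: 0.0876
```

```bash
python3 - <<'E'
from h import *; from plant import r
st=r.get_state();print(st["tcp_pos"],st["eef_rot"],st["time_s"])
m=np.array([.4832,.3024]);a=np.radians(3.06); g=m-.025*np.array([np.cos(a),np.sin(a)])
inc(st,[*g,.0305],183.06)
E
```

```text
[0.45946759 0.30271705 0.07045671] [ 1.79949650e+02  7.80286805e-02 -1.76892124e+02] 4.2
shift [0.0014, -0.0016, 0.04] turn [0.0009, 0.0014, 0.0008]
```

Request:
{"method": "step_arm", "body": {
  "increments": [
    [[0.001,-0.001,0.01],[0,0,0],0],
    [[0.001,-0.001,0.025],[0,0,0],0],
    [[0.001,-0.001,0.035],[0,0,0],0],
    [[0.001,-0.001,0.0395],[0,0,0],0],
    [[0.001,-0.001,0.0395],[0,0,0],0],
    [[0.001,-0.001,0.0395],[0,0,0],0]
  ]
}}

```text
time_s: 4.8
tcp_pos: [0.4573, 0.3018, 0.0302]
eef_rot: [-180.0, 0.0, -176.9]
contact_force: [0.0, 0.1, 1.0]
gripper_width: 0.0878
```

```bash
python3 shot.py wg;python3 - <<'E'
from h import *; from plant import r
for i in range(3):print(r.get_state()["tcp_pos"])
c=r.capture("side");crop(c["color"],170,250,330,390,5,"pics/sg.png")
E
```

```text
time_s 4.8
tcp_pos [0.4573 0.3018 0.0302]
eef_rot [-1.799979e+02  8.500000e-03 -1.768578e+02]
qd [ 0.1866 -0.504   0.2238 -0.0083  0.0487 -0.0387]
contact_force [0.0214 0.0816 1.0285]
gripper_width 0.0878
[0.45740534 0.30192477 0.03042575]
[0.45740534 0.30192477 0.03042575]
[0.45740534 0.30192477 0.03042575]
```

View pics/wg.png

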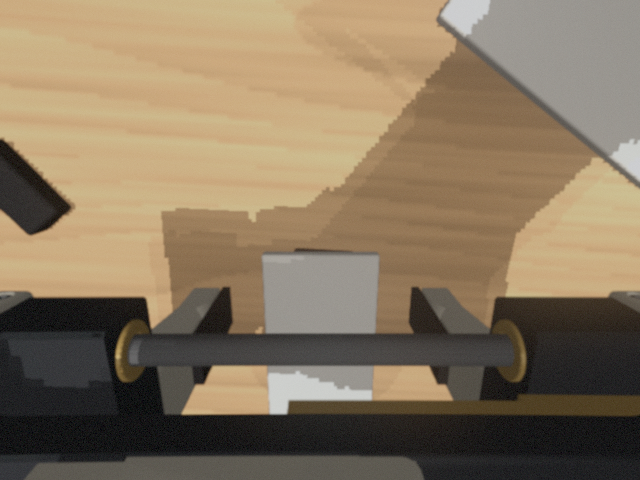

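View pics/sg.png

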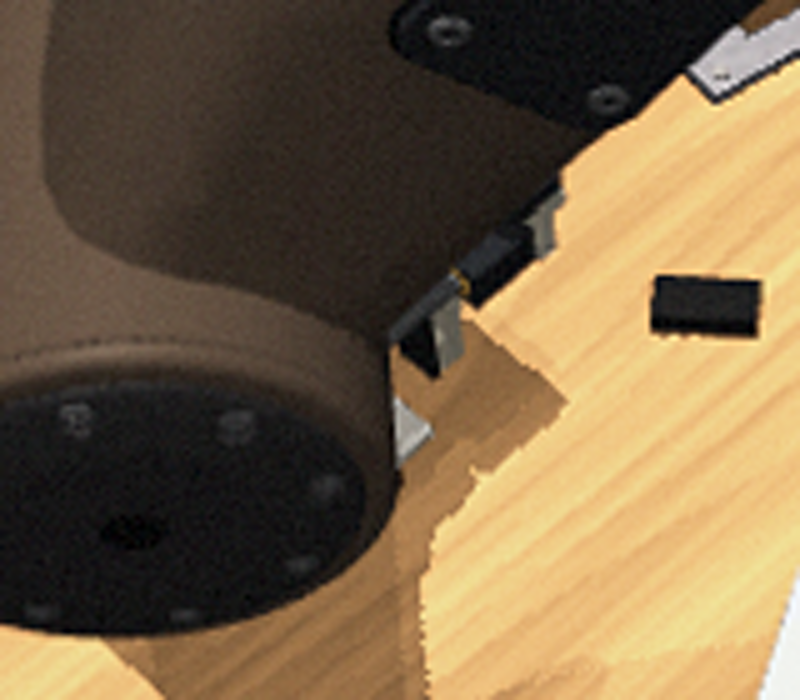

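Request:
{"method": "step_arm", "body": {
  "increments": [
    [[0,0,0],[0,0,0],0.2],
    [[0,0,0],[0,0,0],0.35],
    [[0,0,0],[0,0,0],0.45],
    [[0,0,0],[0,0,0],0.6],
    [[0,0,0],[0,0,0],0.6],
    [[0,0,0],[0,0,0],0.6],
    [[0,0,0],[0,0,0],0.6],
    [[0,0,0],[0,0,0],0.6]
  ],
  "force": 20
}}

```text
time_s: 5.7
tcp_pos: [0.4571, 0.3017, 0.0301]
eef_rot: [180.0, 0.0, -176.9]
contact_force: [-0.6, -0.4, 1.1]
gripper_width: 0.0534
```

Request:
{"method": "step_arm", "body": {
  "increments": [
    [[0,0,-0.01],[0,0,0],0.6],
    [[0,0,-0.03],[0,0,0],0.6],
    [[0,0,-0.045],[0,0,0],0.6],
    [[0,0,-0.05],[0,0,0],0.6],
    [[0,0,-0.05],[0,0,0],0.6]
  ]
}}

```text
time_s: 6.2
tcp_pos: [0.4574, 0.302, 0.081]
eef_rot: [179.9, 0.1, -176.9]
contact_force: [-0.1, 0.1, -0.8]
gripper_width: 0.0537
```

```bash
python3 shot.py wh;python3 - <<'E'
from h import *; from plant import r
c=r.capture("side");crop(c["color"],170,230,330,390,5,"pics/sh.png")
E
```

```text
time_s 6.2
tcp_pos [0.4574 0.302  0.081 ]
eef_rot [ 1.799133e+02  6.910000e-02 -1.768632e+02]
qd [ 0.0425  1.3914 -1.185  -0.3997  0.9815 -0.0136]
contact_force [-0.054   0.122  -0.7886]
gripper_width 0.0537
```

View pics/wh.png

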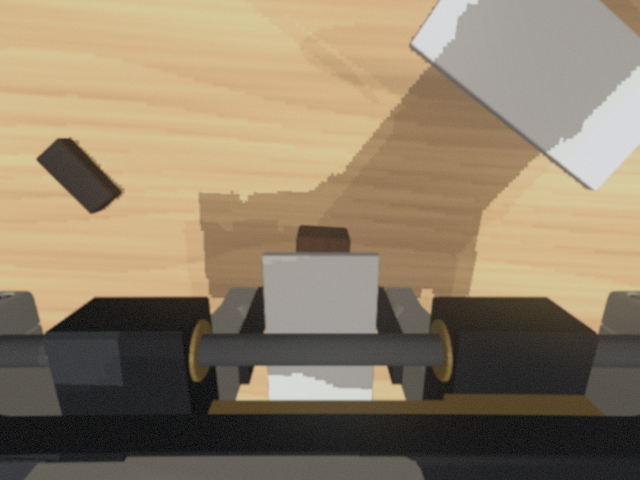

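View pics/sh.png

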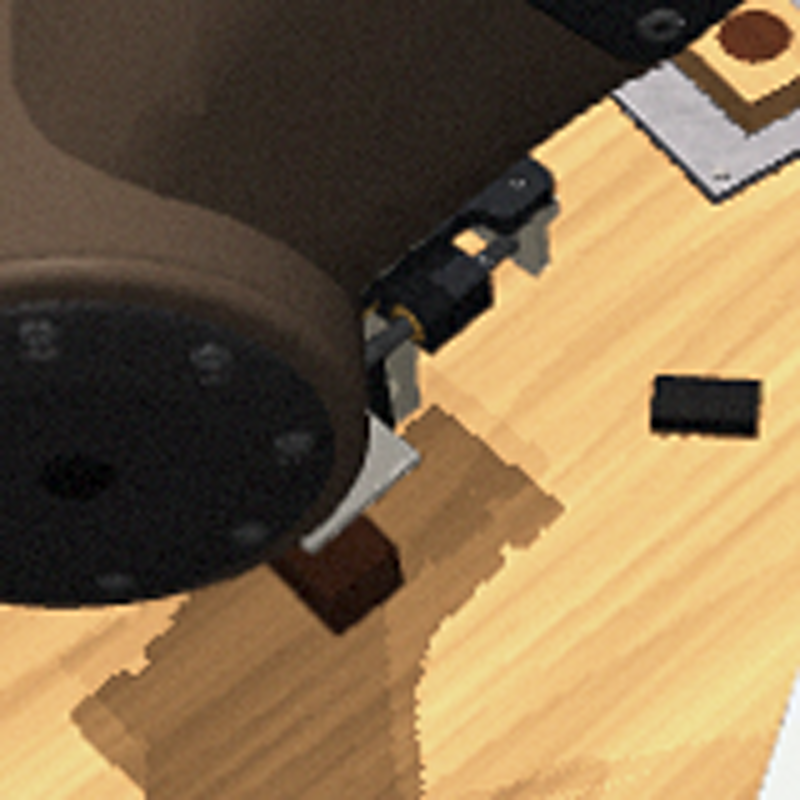

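```bash
cat >> h.py <<'E'
O=np.array([.5533,-.0108]);JY=-8.45
def jig(x,y,z):
    a=np.radians(JY); return [O[0]+np.cos(a)*x-np.sin(a)*y,O[1]+np.sin(a)*x+np.cos(a)*y,z]
E
python3 - <<'E'
from h import *; from plant import r
s=r.get_state();print(jig(-.029,-.0015,.08),jig(-.029,-.0015,.031))
inc(s,jig(-.029,-.0015,.09),180+JY)
E
```

```text
[np.float64(0.5243943908170804), np.float64(-0.008022274714030038), 0.08] [np.float64(0.5243943908170804), np.float64(-0.008022274714030038), 0.031]
shift [-0.0507, -0.3126, -0.0103] turn [-0.0002, -0.0005, 0.2019]
```

Request:
{"method": "step_arm", "body": {
  "increments": [
    [[-0.003,-0.018,-0.004],[0,0,0.01],0.6],
    [[-0.008,-0.05,-0.01],[0,0,0.03],0.6],
    [[-0.014,-0.088,-0.01],[0,0,0.055],0.6],
    [[-0.02,-0.128,-0.01],[0,0,0.08],0.6],
    [[-0.027,-0.168,-0.01],[0,0,0.108],0.6],
    [[-0.034,-0.208,-0.01],[0,0,0.135],0.6],
    [[-0.04,-0.246,-0.01],[0,0,0.16],0.6],
    [[-0.045,-0.278,-0.01],[0,0,0.18],0.6],
    [[-0.049,-0.3,-0.01],[0,0,0.195],0.6],
    [[-0.0505,-0.3125,-0.01],[0,0,0.202],0.6]
  ]
}}

```text
time_s: 7.3
tcp_pos: [0.524, -0.0101, 0.0894]
eef_rot: [-180.0, -0.1, 171.4]
contact_force: [-0.0, 0.7, -1.4]
gripper_width: 0.0533
```

Request:
{"method": "step_arm", "body": {
  "increments": [
    [[0,0,0],[0,0,0],0.6],
    [[0,0,0],[0,0,0],0.6],
    [[0,0,0],[0,0,0],0.6]
  ]
}}

```text
time_s: 7.6
tcp_pos: [0.5244, -0.007, 0.09]
eef_rot: [-180.0, -0.0, 171.6]
contact_force: [0.2, 0.7, -0.6]
gripper_width: 0.0537
```

```bash
python3 shot.py wk;python3 - <<'E'
from h import *; from plant import r
inc(r.get_state(),jig(-.029,-.0015,.031),180+JY)
E
```

```text
time_s 7.6
tcp_pos [ 0.5244 -0.007   0.09  ]
eef_rot [-1.799998e+02 -1.270000e-02  1.716144e+02]
qd [ 0.388  -0.1442  0.0048  0.034  -0.1325  0.1095]
contact_force [ 0.2407  0.7292 -0.5694]
gripper_width 0.0537
shift [-0.0001, -0.0011, 0.059] turn [0.0, -0.0001, 0.0014]
```

View pics/wk.png

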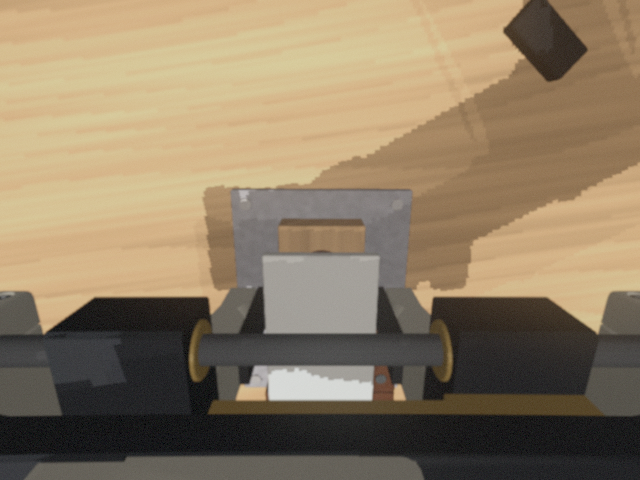

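Request:
{"method": "step_arm", "body": {
  "increments": [
    [[0,-0.001,0.012],[0,0,0],0.6],
    [[0,-0.001,0.032],[0,0,0],0.6],
    [[0,-0.001,0.048],[0,0,0],0.6],
    [[0,-0.001,0.055],[0,0,0],0.6],
    [[0,-0.001,0.057],[0,0,0],0.6],
    [[0,-0.001,0.0585],[0,0,0],0.6],
    [[0,-0.001,0.0585],[0,0,0],0.6],
    [[0,-0.001,0.0585],[0,0,0],0.6]
  ]
}}

```text
time_s: 8.45
tcp_pos: [0.5249, -0.0085, 0.0321]
eef_rot: [180.0, 0.1, 171.6]
contact_force: [-0.7, -0.2, -0.5]
gripper_width: 0.0536
```

```bash
python3 shot.py wl
```

```text
time_s 8.45
tcp_pos [ 0.5249 -0.0085  0.0321]
eef_rot [1.799739e+02 5.660000e-02 1.715759e+02]
qd [-0.1101 -0.1646 -0.0584 -0.0247 -0.0236  0.0116]
contact_force [-0.7186 -0.1865 -0.4676]
gripper_width 0.0536
```

View pics/wl.png

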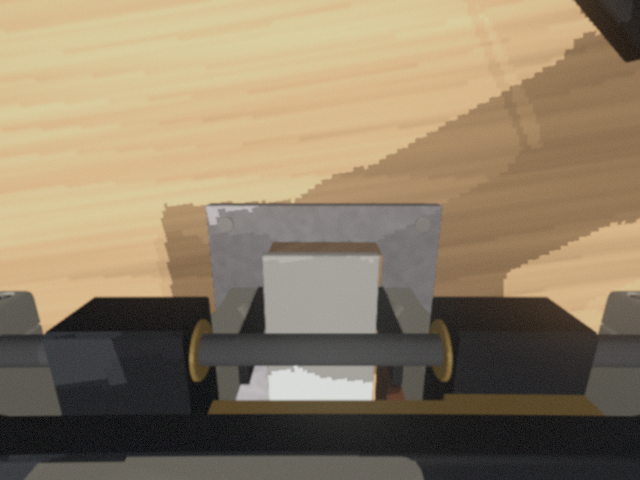

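```bash
python3 - <<'E'
from h import *
s,c=pickle.load(open("wl.pkl","rb"))
a=np.radians(JY);Rm=np.array([[np.cos(a),-np.sin(a)],[np.sin(a),np.cos(a)]])
for uv,z in(((263,254),.0378),((379,254),.0378),((270,243.5),.030),((380,243.5),.030)):
    print(z,((pix2w(c,uv,z,s)[0,:2]-O)@Rm*1e3).round(1))
crop(c["color"],240,220,400,320,5,"pics/wl2.png")
E
```

```text
0.0378 [-57.9 -28.8]
0.0378 [-57.9  23.9]
0.03 [-60.5 -26.6]
0.03 [-60.4  25.5]
```

View pics/wl2.png

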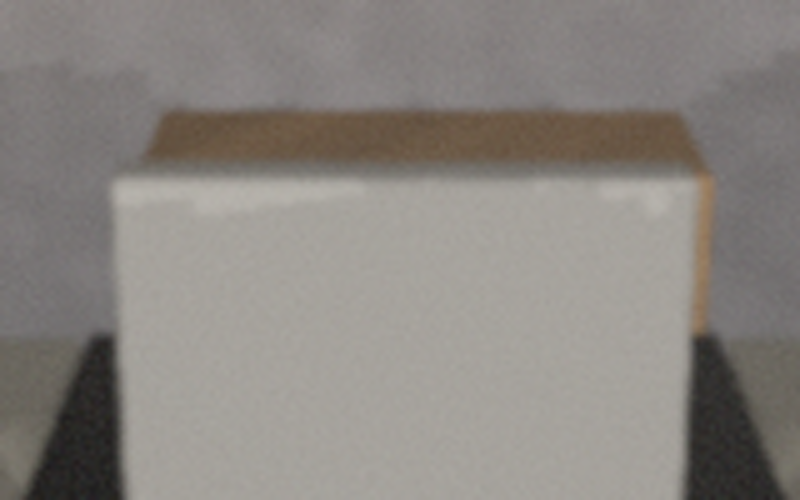

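Request:
{"method": "step_arm", "body": {
  "increments": [
    [[0,0,0.0008],[0,0,0],0.6],
    [[0,0,0.0016],[0,0,0],0.6],
    [[0,0,0.0016],[0,0,0],0.6],
    [[0,0,0.0016],[0,0,0],0.36],
    [[0,0,0.0016],[0,0,0],0.3],
    [[0,0,0.0016],[0,0,0],0.2],
    [[0,0,0.0016],[0,0,0],0.15],
    [[0,0,0.0016],[0,0,0],0.15]
  ]
}}

```text
time_s: 9.3
tcp_pos: [0.5243, -0.0085, 0.0297]
eef_rot: [180.0, -0.0, 171.6]
contact_force: [-0.3, 0.4, -0.5]
gripper_width: 0.0733
```

Request:
{"method": "step_arm", "body": {
  "increments": [
    [[0,0,-0.005],[0,0,0],0.15],
    [[0,0,-0.02],[0,0,0],0.1],
    [[0,0,-0.045],[0,0,0],0],
    [[0,0,-0.075],[0,0,0],0],
    [[0,0,-0.1],[0,0,0],0],
    [[0,0,-0.11],[0,0,0],0],
    [[0,0,-0.11],[0,0,0],0]
  ]
}}

```text
time_s: 10.0
tcp_pos: [0.5253, -0.0083, 0.1415]
eef_rot: [179.9, 0.2, 171.6]
contact_force: [0.1, -0.0, -1.6]
gripper_width: 0.0878
```

```bash
python3 - <<'E'
from h import *; from plant import r
for n,b,k in(("side",(260,190,360,280),7),("top",(290,165,370,255),6)):
    c=r.capture(n);crop(c["color"],*b,k,f"pics/rel_{n}.png")
inc(r.get_state(),jig(.076,0,.14),180+JY)
E
python3 shot.py wm
```

```text
shift [-0.1054, 0.0022, -0.0009] turn [0.0001, -0.0008, -0.0]
time_s 10.1
tcp_pos [ 0.5239 -0.0087  0.1392]
eef_rot [ 1.799962e+02 -4.720000e-02  1.715478e+02]
qd [-0.0068  1.0491 -0.5994 -0.0866 -0.0373  0.0763]
contact_force [ 0.277  -0.6891  0.7059]
gripper_width 0.0874
```

View pics/wm.png

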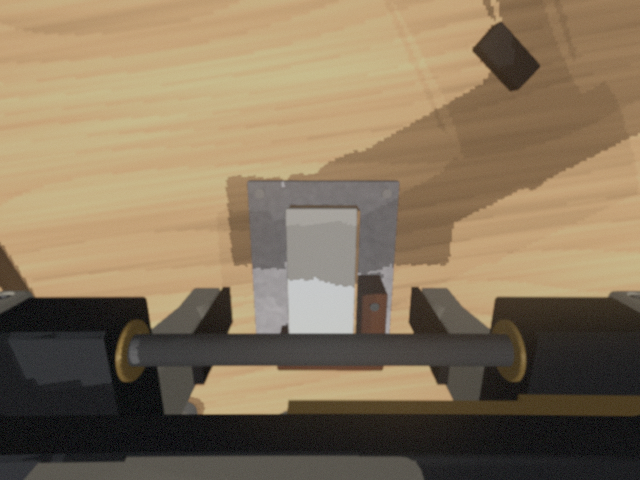

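View pics/rel_side.png

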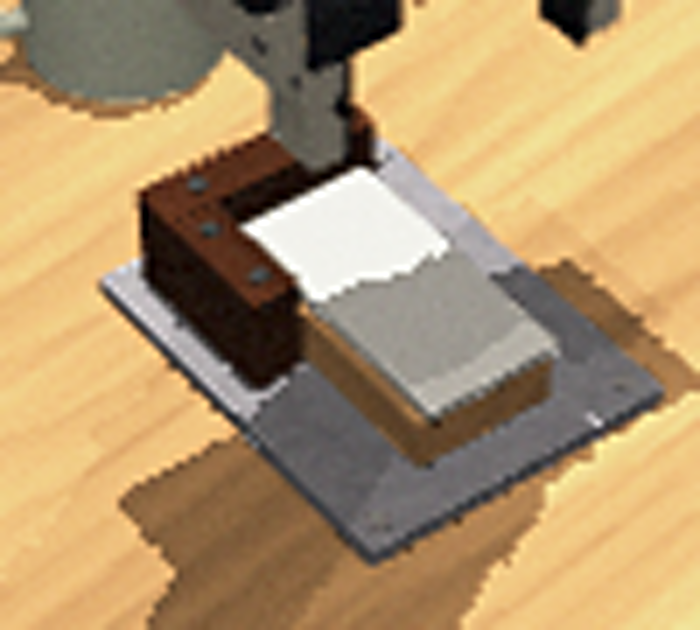

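```bash
python3 - <<'E'
from h import *; from plant import r
s,c=pickle.load(open("wm.pkl","rb"))
a=np.radians(JY);Rm=np.array([[np.cos(a),-np.sin(a)],[np.sin(a),np.cos(a)]])
for uv,z in(((286.5,208),.036),((357,208),.036),((286,330),.036),((356,330),.036)):
    print(z,((pix2w(c,uv,z,s)[0,:2]-O)@Rm*1e3).round(1))
b=np.radians(10.35)
g=np.array([.5478,-.303])-.020*np.array([np.cos(b),np.sin(b)]);print(g)
inc(r.get_state(),[*g,.08],190.35)
E
```

```text
0.036 [-58.1 -28.3]
0.036 [-58.   24.5]
0.036 [ 45.2 -31.7]
0.036 [45.2 26.7]
[ 0.52812543 -0.30659321]
shift [-0.0483, -0.2939, 0.0588] turn [-0.0002, -0.0018, -0.3281]
```

Request:
{"method": "step_arm", "body": {
  "increments": [
    [[-0.003,-0.018,0],[0,0,-0.02],0],
    [[-0.008,-0.05,0.005],[0,0,-0.055],0],
    [[-0.015,-0.092,0.012],[0,0,-0.1],0],
    [[-0.022,-0.135,0.022],[0,0,-0.15],0],
    [[-0.029,-0.178,0.032],[0,0,-0.2],0],
    [[-0.036,-0.22,0.042],[0,0,-0.245],0],
    [[-0.042,-0.257,0.051],[0,0,-0.288],0],
    [[-0.0465,-0.282,0.056],[0,0,-0.315],0],
    [[-0.0485,-0.294,0.059],[0,0,-0.328],0],
    [[-0.0485,-0.294,0.059],[0,0,-0.328],0]
  ]
}}

```text
time_s: 11.15
tcp_pos: [0.5277, -0.3079, 0.0783]
eef_rot: [179.9, -0.2, -169.8]
contact_force: [0.3, 0.5, -0.4]
gripper_width: 0.0876
```

Request:
{"method": "step_arm", "body": {
  "increments": [
    [[0,0,0],[0,0,0],0],
    [[0,0,0],[0,0,0],0]
  ]
}}

```text
time_s: 11.35
tcp_pos: [0.5291, -0.3058, 0.0805]
eef_rot: [180.0, -0.0, -169.6]
contact_force: [-0.0, 0.3, -0.1]
gripper_width: 0.0877
```

```bash
python3 shot.py wn;python3 - <<'E'
from h import *; from plant import r
inc(r.get_state(),[.5281,-.3066,.005],190.35)
E
```

```text
time_s 11.35
tcp_pos [ 0.5291 -0.3058  0.0805]
eef_rot [ 1.799741e+02 -4.600000e-02 -1.696243e+02]
qd [ 0.3925 -0.6261  0.2302  0.0428  0.0605  0.3296]
contact_force [-0.0285  0.2713 -0.146 ]
gripper_width 0.0877
shift [0.0013, -0.0006, 0.0758] turn [0.0002, -0.0003, 0.0009]
```

View pics/wn.png

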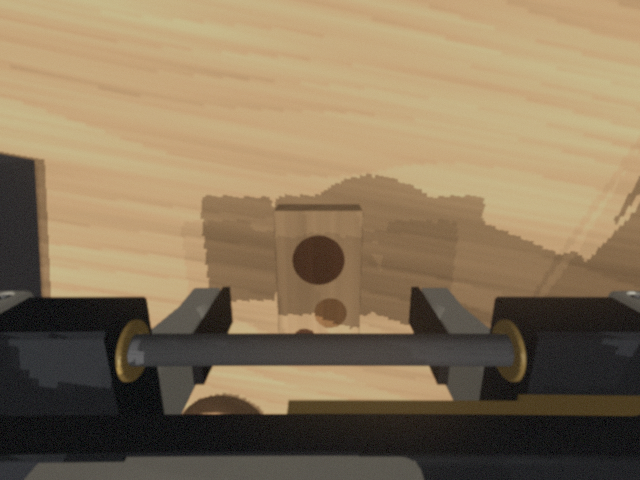

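Request:
{"method": "step_arm", "body": {
  "increments": [
    [[0.001,-0.001,0.015],[0,0,0],0],
    [[0.001,-0.001,0.04],[0,0,0],0],
    [[0.001,-0.001,0.06],[0,0,0],0],
    [[0.001,-0.001,0.072],[0,0,0],0],
    [[0.001,-0.001,0.0755],[0,0,0],0],
    [[0.001,-0.001,0.0755],[0,0,0],0],
    [[0.001,-0.001,0.0755],[0,0,0],0]
  ]
}}

```text
time_s: 12.1
tcp_pos: [0.5293, -0.3078, 0.0064]
eef_rot: [-180.0, 0.1, -169.6]
contact_force: [-0.2, 0.3, 0.8]
gripper_width: 0.0877
```

Request:
{"method": "step_arm", "body": {
  "increments": [
    [[0,0,0],[0,0,0],0.2],
    [[0,0,0],[0,0,0],0.33],
    [[0,0,0],[0,0,0],0.42],
    [[0,0,0],[0,0,0],0.6],
    [[0,0,0],[0,0,0],0.6],
    [[0,0,0],[0,0,0],0.6],
    [[0,0,0],[0,0,0],0.6],
    [[0,0,0],[0,0,0],0.6]
  ],
  "force": 30
}}

```text
time_s: 12.9
tcp_pos: [0.5285, -0.3078, 0.0056]
eef_rot: [-180.0, 0.0, -169.6]
contact_force: [-0.7, 1.4, 2.6]
gripper_width: 0.056
```

```bash
python3 shot.py wo
```

```text
time_s 12.9
tcp_pos [ 0.5285 -0.3078  0.0056]
eef_rot [-1.799961e+02  1.000000e-03 -1.696383e+02]
qd [-0.0059  0.0549 -0.043  -0.003   0.078  -0.0543]
contact_force [-0.7036  1.3758  2.6427]
gripper_width 0.056
```

View pics/wo.png

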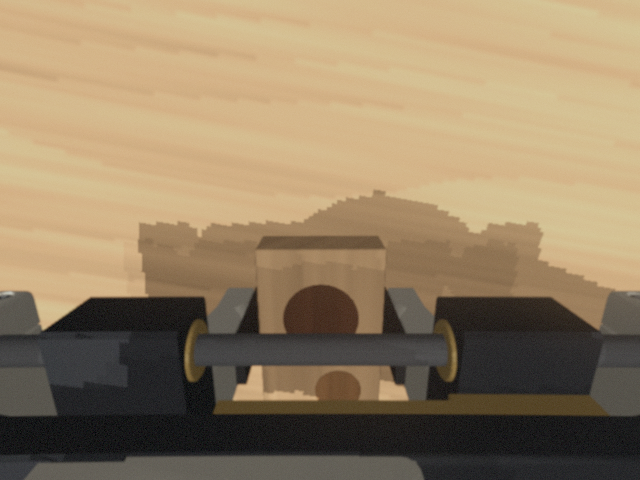

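```bash
python3 - <<'E'
from h import *; from plant import r
s,c=pickle.load(open("wo.pkl","rb"))
w=pix2w(c,[(257,249),(385,249)],.022,s).mean(0)
Rt=R.from_euler("xyz",s["eef_rot"],degrees=True)
e=Rt.inv().apply(w-s["tcp_pos"]);print("end edge in tool",e, "centre offset along obj x",.055-e[0])
off=.055-e[0]
st=r.get_state()
print(jig(-.006-off,-.005,.1))
s1=dict(st);inc(st,jig(-.006-off,-.005,.1),180+JY)
E
```

```text
end edge in tool [ 0.03548703 -0.00017665 -0.01639738] centre offset along obj x 0.019512973613778697
[np.float64(0.5273292517351991), np.float64(-0.01199668591690065), 0.1]
shift [-0.052, 0.2911, -0.0944] turn [-0.0001, 0.0001, 0.3284]
```

Request:
{"method": "step_arm", "body": {
  "increments": [
    [[0,0,-0.012],[0,0,0],0.6],
    [[0,0,-0.035],[0,0,0],0.6],
    [[0,0,-0.06],[0,0,0],0.6],
    [[-0.003,0.015,-0.08],[0,0,0.016],0.6],
    [[-0.008,0.045,-0.09],[0,0,0.05],0.6],
    [[-0.015,0.085,-0.0945],[0,0,0.095],0.6],
    [[-0.022,0.125,-0.0945],[0,0,0.14],0.6],
    [[-0.029,0.165,-0.0945],[0,0,0.185],0.6],
    [[-0.037,0.205,-0.0945],[0,0,0.23],0.6],
    [[-0.043,0.24,-0.0945],[0,0,0.27],0.6]
  ]
}}

```text
time_s: 13.95
tcp_pos: [0.5276, -0.0621, 0.1008]
eef_rot: [180.0, 0.0, 174.8]
contact_force: [0.4, 0.4, -1.1]
gripper_width: 0.0557
```

Request:
{"method": "step_arm", "body": {
  "increments": [
    [[-0.017,0.029,0],[0,0,0.03],0.6],
    [[-0.0224,0.045,0],[0,0,0.05],0.6],
    [[-0.0224,0.0485,0],[0,0,0.0575],0.6],
    [[-0.0224,0.0485,0],[0,0,0.0584],0.6],
    [[-0.0224,0.0485,0],[0,0,0.0584],0.6],
    [[-0.0224,0.0485,0],[0,0,0.0584],0.6]
  ]
}}

```text
time_s: 14.55
tcp_pos: [0.5538, -0.0184, 0.1001]
eef_rot: [-180.0, -0.0, 171.5]
contact_force: [-0.4, -0.6, -0.8]
gripper_width: 0.0557
```

```bash
python3 shot.py wp;python3 - <<'E'
from h import *; from plant import r
inc(r.get_state(),jig(-.0255,-.005,.0445),180+JY)
E
```

```text
time_s 14.55
tcp_pos [ 0.5538 -0.0184  0.1001]
eef_rot [-1.799962e+02 -1.500000e-02  1.715012e+02]
qd [-0.075   0.094   0.0951  0.0662  0.0682 -0.0674]
contact_force [-0.4134 -0.6477 -0.792 ]
gripper_width 0.0557
shift [0.0272, 0.0025, 0.0556] turn [-0.0001, -0.0001, -0.001]
```

View pics/wp.png

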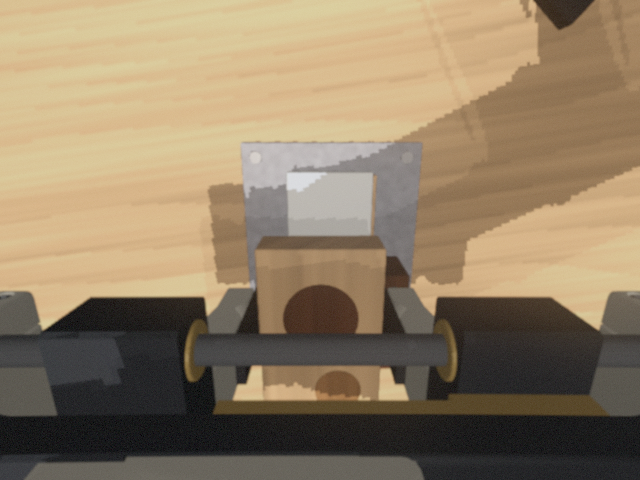

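Request:
{"method": "step_arm", "body": {
  "increments": [
    [[0.01,0.001,0],[0,0,0],0.6],
    [[0.022,0.002,0],[0,0,-0.001],0.6],
    [[0.027,0.0025,0.005],[0,0,-0.001],0.6],
    [[0.027,0.0025,0.015],[0,0,-0.001],0.6],
    [[0.027,0.0025,0.03],[0,0,-0.001],0.6],
    [[0.027,0.0025,0.045],[0,0,-0.001],0.6],
    [[0.027,0.0025,0.053],[0,0,-0.001],0.6],
    [[0.027,0.0025,0.0555],[0,0,-0.001],0.6],
    [[0.027,0.0025,0.0555],[0,0,-0.001],0.6],
    [[0.027,0.0025,0.0555],[0,0,-0.001],0.6]
  ]
}}

```text
time_s: 15.6
tcp_pos: [0.5283, -0.0111, 0.0448]
eef_rot: [180.0, 0.0, 171.6]
contact_force: [0.3, 0.3, -1.6]
gripper_width: 0.0558
```

```bash
python3 shot.py wq;python3 - <<'E'
from h import *; from plant import r
c=r.capture("side");crop(c["color"],260,190,360,280,7,"pics/sq.png")
s=r.get_state();print(s["contact_force"],s["moment"])
inc(s,jig(-.0255,-.005,.0415),180+JY)
E
```

```text
time_s 15.6
tcp_pos [ 0.5283 -0.0111  0.0448]
eef_rot [1.799908e+02 3.450000e-02 1.716116e+02]
qd [ 0.0335 -0.5521  0.024   0.0341 -0.0086 -0.0428]
contact_force [ 0.343   0.3327 -1.5845]
gripper_width 0.0558
[-0.3738051 -0.0622867 -0.7955422] [-0.03894583 -0.07049288 -0.05247206]
shift [0.0009, -0.0011, 0.0036] turn [0.0005, 0.0011, 0.001]
```

View pics/wq.png

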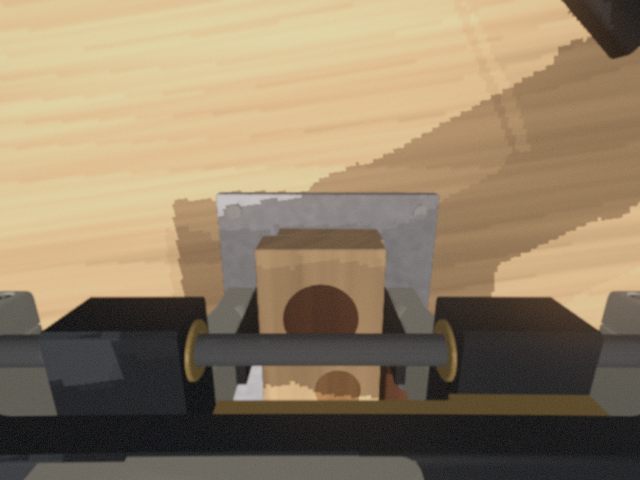

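View pics/sq.png

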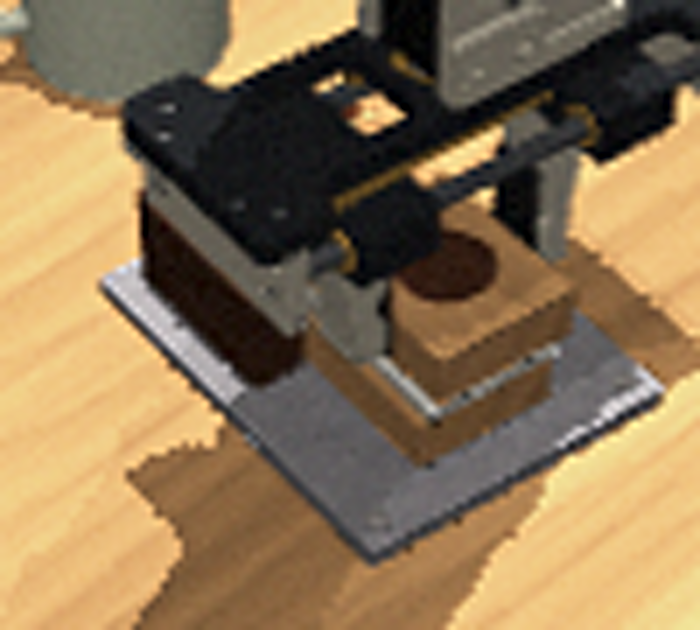

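Request:
{"method": "step_arm", "body": {
  "increments": [
    [[0.001,-0.001,0.001],[0,0,0],0.6],
    [[0.001,-0.001,0.002],[0,0,0],0.6],
    [[0.001,-0.001,0.0025],[0,0,0],0.6],
    [[0.001,-0.001,0.003],[0,0,0],0.6],
    [[0.001,-0.001,0.003],[0,0,0],0.6],
    [[0.001,-0.001,0.003],[0,0,0],0.6]
  ]
}}

```text
time_s: 16.3
tcp_pos: [0.5268, -0.012, 0.0416]
eef_rot: [-180.0, 0.0, 171.6]
contact_force: [-1.4, -0.2, 2.4]
gripper_width: 0.0561
```

Request:
{"method": "step_arm", "body": {
  "increments": [
    [[0,0,0.0003],[0,0,0],0.6],
    [[0,0,0.0006],[0,0,0],0.6],
    [[0,0,0.0006],[0,0,0],0.6]
  ]
}}

```text
time_s: 16.6
tcp_pos: [0.5269, -0.012, 0.0416]
eef_rot: [180.0, 0.0, 171.6]
contact_force: [-3.9, 0.8, 8.5]
gripper_width: 0.0556
```

Request:
{"method": "step_arm", "body": {
  "increments": [
    [[0,0,-0.0003],[0,0,0],0.6],
    [[0,0,-0.0005],[0,0,0],0.6],
    [[-0.001,0,-0.0005],[0,0,0],0.6],
    [[-0.002,0,-0.0005],[0,0,0],0.6],
    [[-0.003,0,-0.0005],[0,0,0],0.6],
    [[-0.003,0,-0.0005],[0,0,0],0.6]
  ]
}}

```text
time_s: 17.2
tcp_pos: [0.5291, -0.0126, 0.0416]
eef_rot: [-180.0, -0.1, 171.6]
contact_force: [-5.6, 0.3, 8.8]
gripper_width: 0.0558
```

```bash
python3 shot.py wr
```

```text
time_s 17.2
tcp_pos [ 0.5291 -0.0126  0.0416]
eef_rot [-1.799741e+02 -6.910000e-02  1.715978e+02]
qd [-0.0189  0.0521  0.0245  0.0529  0.1765 -0.0564]
contact_force [-5.5696  0.3474  8.7871]
gripper_width 0.0558
```

View pics/wr.png

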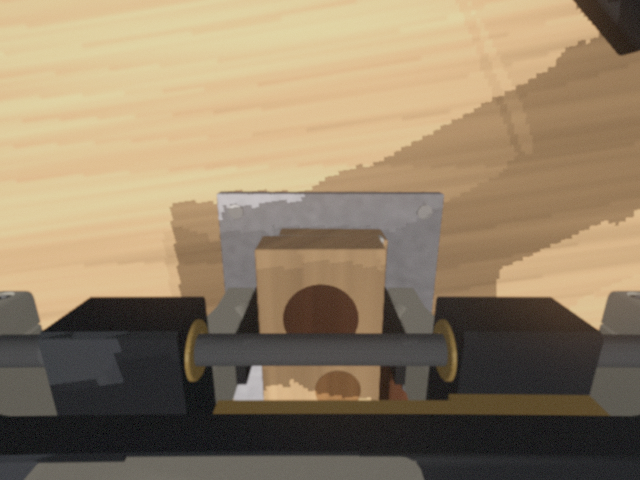

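Request:
{"method": "step_arm", "body": {
  "increments": [
    [[0,0,-0.0004],[0,0,0],0.6],
    [[0,0,-0.0008],[0,0,0],0.6],
    [[0,0,-0.0008],[0,0,0],0.6]
  ]
}}

```text
time_s: 17.55
tcp_pos: [0.5299, -0.0124, 0.042]
eef_rot: [180.0, 0.0, 171.6]
contact_force: [-0.1, 0.6, -1.2]
gripper_width: 0.056
```

Request:
{"method": "step_arm", "body": {
  "increments": [
    [[0,0,0],[0,0,0],0.6],
    [[0,0,0],[0,0,0],0.6]
  ]
}}

```text
time_s: 17.75
tcp_pos: [0.5298, -0.0125, 0.042]
eef_rot: [-180.0, -0.0, 171.6]
contact_force: [0.3, 0.1, -1.0]
gripper_width: 0.0556
```

Request:
{"method": "step_arm", "body": {
  "increments": [
    [[-0.001,0.001,0],[0,0,0],0.6],
    [[-0.002,0.002,0],[0,0,0],0.6],
    [[-0.002,0.002,0],[0,0,0],0.6]
  ]
}}

```text
time_s: 18.05
tcp_pos: [0.5323, -0.0106, 0.0422]
eef_rot: [180.0, 0.0, 171.6]
contact_force: [0.1, -0.2, -1.3]
gripper_width: 0.0558
```

Request:
{"method": "step_arm", "body": {
  "increments": [
    [[-0.001,0.001,0],[0,0,0],0.6],
    [[-0.0015,0.0015,0],[0,0,0],0.6],
    [[-0.0015,0.0015,0],[0,0,0],0.6]
  ]
}}

```text
time_s: 18.35
tcp_pos: [0.5339, -0.0094, 0.0421]
eef_rot: [180.0, 0.0, 171.6]
contact_force: [0.7, -0.5, -0.4]
gripper_width: 0.0555
```

Request:
{"method": "step_arm", "body": {
  "increments": [
    [[-0.0005,0.0005,0],[0,0,0],0.6],
    [[-0.001,0.001,0],[0,0,0],0.6],
    [[-0.001,0.001,0],[0,0,0],0.6]
  ]
}}

```text
time_s: 18.65
tcp_pos: [0.535, -0.0086, 0.0422]
eef_rot: [180.0, 0.0, 171.6]
contact_force: [-0.4, -0.3, -1.0]
gripper_width: 0.0559
```

Request:
{"method": "step_arm", "body": {
  "increments": [
    [[-0.0005,0.0005,0],[0,0,0],0.6],
    [[-0.001,0.001,0],[0,0,0],0.6],
    [[-0.001,0.001,0],[0,0,0],0.6]
  ]
}}

```text
time_s: 18.95
tcp_pos: [0.5353, -0.008, 0.0419]
eef_rot: [-180.0, -0.1, 171.6]
contact_force: [-3.3, -0.5, 0.1]
gripper_width: 0.0555
```

Request:
{"method": "step_arm", "body": {
  "increments": [
    [[-0.0002,0.0005,0],[0,0,0],0.6],
    [[-0.0003,0.001,0],[0,0,0],0.6],
    [[-0.0003,0.001,0],[0,0,0],0.6]
  ]
}}

```text
time_s: 19.25
tcp_pos: [0.5355, -0.0072, 0.0418]
eef_rot: [-180.0, -0.1, 171.6]
contact_force: [-4.8, -1.6, -0.2]
gripper_width: 0.0557
```

Request:
{"method": "step_arm", "body": {
  "increments": [
    [[0,0.0005,0],[0,0,0],0.6],
    [[0,0.001,0],[0,0,0],0.6],
    [[0,0.001,0],[0,0,0],0.6]
  ]
}}

```text
time_s: 19.55
tcp_pos: [0.5356, -0.0065, 0.0418]
eef_rot: [-179.9, -0.1, 171.6]
contact_force: [-4.8, -3.9, -0.6]
gripper_width: 0.0553
```

Request:
{"method": "step_arm", "body": {
  "increments": [
    [[-0.0002,0.0003,0.0002],[0,0,0],0.6],
    [[-0.0004,0.0008,0.0003],[0,0,0],0.6],
    [[-0.0004,0.0008,0.0003],[0,0,0],0.6],
    [[-0.0004,0.0008,0.0003],[0,0,0],0.6]
  ]
}}

```text
time_s: 19.95
tcp_pos: [0.5356, -0.0064, 0.0416]
eef_rot: [-179.9, -0.2, 171.6]
contact_force: [-5.2, -6.3, 2.1]
gripper_width: 0.0558
```

Request:
{"method": "step_arm", "body": {
  "increments": [
    [[0,0,0],[0,0,0],0.6],
    [[0,0,0],[0,0,0],0.6],
    [[0,0,0],[0,0,0],0.6]
  ]
}}

```text
time_s: 20.25
tcp_pos: [0.5356, -0.0064, 0.0416]
eef_rot: [-179.9, -0.2, 171.5]
contact_force: [-5.8, -6.0, 2.3]
gripper_width: 0.0556
```

```bash
python3 shot.py wt;python3 - <<'E'
from h import *; from plant import r
c=r.capture("side");crop(c["color"],260,190,360,280,7,"pics/st.png")
s=r.get_state();print(s["contact_force"],s["moment"])
a=np.radians(JY);Rm=np.array([[np.cos(a),-np.sin(a)],[np.sin(a),np.cos(a)]])
print("F jig",s["contact_force"][:2]@Rm,"tcp jig",(s["tcp_pos"][:2]-O)@Rm,s["tcp_pos"][2])
s,c=pickle.load(open("wt.pkl","rb"));crop(c["color"],190,180,460,300,3,"pics/wt2.png")
E
```

```text
time_s 20.25
tcp_pos [ 0.5356 -0.0064  0.0416]
eef_rot [-1.798901e+02 -1.504000e-01  1.715499e+02]
qd [ 0.1099 -0.0554 -0.0375  0.0099 -0.002   0.0348]
contact_force [-5.7656 -5.9738  2.2953]
gripper_width 0.0556
[-6.00008953 -6.50543884  2.19910395] [-2.5114339   2.01580418 -0.37422811]
F jig [-4.9790054 -7.3165097] tcp jig [-0.01822327  0.00169074] 0.04162799162879109
```

View pics/wt2.png

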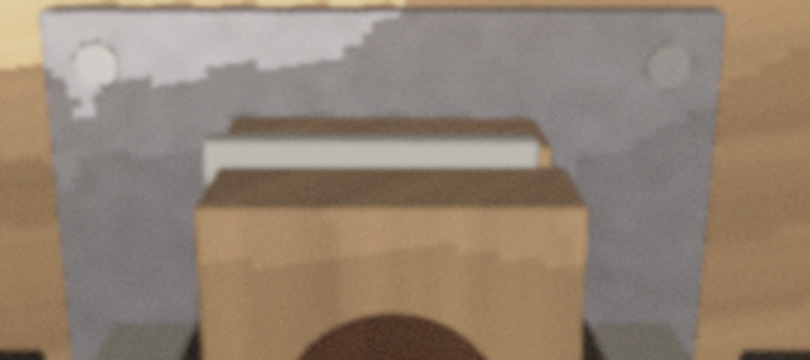

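View pics/st.png

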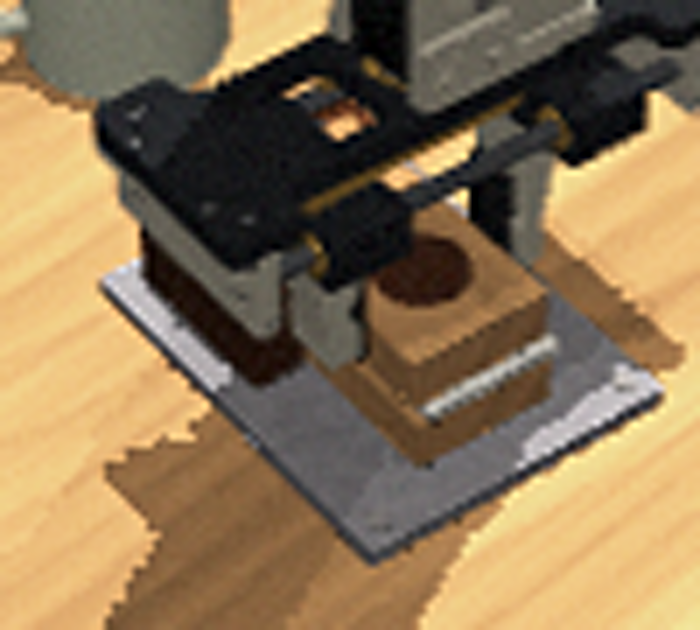

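Request:
{"method": "step_arm", "body": {
  "increments": [
    [[-0.0003,0.0005,-0.0001],[0,0,0],0.6],
    [[-0.0006,0.001,-0.0001],[0,0,0],0.6],
    [[-0.001,0.0015,-0.0001],[0,0,0],0.6],
    [[-0.001,0.0018,-0.0001],[0,0,0],0.6],
    [[-0.001,0.0018,-0.0001],[0,0,0],0.6],
    [[-0.001,0.0018,-0.0001],[0,0,0],0.6]
  ],
  "force": 40
}}

```text
time_s: 20.95
tcp_pos: [0.5355, -0.0062, 0.0416]
eef_rot: [-179.8, -0.3, 171.5]
contact_force: [-8.6, -12.8, 5.4]
gripper_width: 0.0554
```

Request:
{"method": "step_arm", "body": {
  "increments": [
    [[0,0,0],[0,0,0],0.6],
    [[0,0,0],[0,0,0],0.6],
    [[0,0,0],[0,0,0],0.6],
    [[0,0,0],[0,0,0],0.6]
  ]
}}

```text
time_s: 21.35
tcp_pos: [0.5355, -0.0062, 0.0416]
eef_rot: [-179.8, -0.3, 171.5]
contact_force: [-8.8, -14.0, 5.8]
gripper_width: 0.0552
```

```bash
cat > chk.py <<'E'
from h import *; from plant import r
s=r.get_state();print(s["contact_force"],s["moment"])
a=np.radians(JY);Rm=np.array([[np.cos(a),-np.sin(a)],[np.sin(a),np.cos(a)]])
print("F jig",s["contact_force"][:2]@Rm,"tcp jig",(s["tcp_pos"][:2]-O)@Rm,s["tcp_pos"][2],s["eef_rot"])
E
python3 chk.py
```

```text
[ -8.82104303 -14.02213547   5.78575477] [-4.95029935  2.72476962 -0.63482184]
F jig [ -6.66478538 -15.16613725] tcp jig [-0.01823892  0.00192052] 0.04164704021552258 [-179.775495     -0.27676604  171.50908786]
```

Request:
{"method": "step_arm", "body": {
  "increments": [
    [[-0.0005,0,-0.0002],[0,0,0],0.6],
    [[-0.001,0,-0.0003],[0,0,0],0.6],
    [[-0.0015,0,-0.0004],[0,0,0],0.6],
    [[-0.002,0,-0.0005],[0,0,0],0.6],
    [[-0.002,0,-0.0005],[0,0,0],0.6],
    [[-0.002,0,-0.0005],[0,0,0],0.6],
    [[-0.002,0,-0.0005],[0,0,0],0.6]
  ]
}}

```text
time_s: 22.05
tcp_pos: [0.5356, -0.0063, 0.0416]
eef_rot: [-179.8, -0.5, 171.5]
contact_force: [-13.5, -8.7, 8.1]
gripper_width: 0.0559
```

```bash
python3 chk.py
```

```text
[-13.50416856  -8.69238256   8.1226985 ] [-3.24580434  4.82984311 -0.5137225 ]
F jig [-12.08026047 -10.58240946] tcp jig [-0.0181887   0.00184211] 0.041626675044520084 [-179.7545057    -0.45776938  171.48451344]
```

Request:
{"method": "step_arm", "body": {
  "increments": [
    [[0,0,-0.0004],[0,0,0],0.6],
    [[0,0.0004,-0.0008],[0,0,0],0.6],
    [[0,0.0006,-0.0008],[0,0,0],0.6],
    [[0,0.0006,-0.0008],[0,0,0],0.6],
    [[0,0.0006,-0.0008],[0,0,0],0.6]
  ]
}}

```text
time_s: 22.55
tcp_pos: [0.5356, -0.0062, 0.0419]
eef_rot: [-179.7, -0.5, 171.5]
contact_force: [-10.4, -13.2, 1.8]
gripper_width: 0.0556
```

```bash
python3 chk.py
```

```text
[-10.36515185 -13.23059549   1.76454925] [-4.63581645  3.70775611 -0.62788771]
F jig [ -8.30844595 -14.61009089] tcp jig [-0.01813419  0.00194795] 0.041908252656159994 [-179.72230146   -0.47579702  171.45829604]
```

Request:
{"method": "step_arm", "body": {
  "increments": [
    [[-0.0005,0,0],[0,0,0],0.6],
    [[-0.001,0,-0.0001],[0,0,0],0.6],
    [[-0.0012,0,-0.0002],[0,0,0],0.6],
    [[-0.0012,0,-0.0002],[0,0,0],0.6],
    [[-0.0012,0,-0.0002],[0,0,0],0.6],
    [[-0.0012,0,-0.0002],[0,0,0],0.6]
  ]
}}

```text
time_s: 23.15
tcp_pos: [0.5357, -0.0062, 0.0419]
eef_rot: [-179.7, -0.6, 171.5]
contact_force: [-13.9, -8.9, 4.5]
gripper_width: 0.0551
```

```bash
python3 chk.py; python3 shot.py wx; python3 - <<'E'
from h import *; from plant import r
c=r.capture("side");crop(c["color"],260,190,360,280,7,"pics/sx.png")
s,c=pickle.load(open("wx.pkl","rb"));crop(c["color"],190,180,460,300,3,"pics/wx2.png")
E
python3 chk.py
```

```text
[-13.89152359  -8.86145449   4.4704562 ] [-3.47785256  5.14993379 -0.51811988]
F jig [-12.43856607 -10.8065664 ] tcp jig [-0.01812049  0.0019178 ] 0.04188710805657525 [-179.70991577   -0.58479474  171.45159992]
time_s 23.15
tcp_pos [ 0.5357 -0.0062  0.0419]
eef_rot [-179.7099   -0.5848  171.4516]
qd [ 0.0418 -0.0209 -0.0329  0.0577  0.0038  0.0298]
contact_force [-13.8915  -8.8615   4.4705]
gripper_width 0.0551
[-15.06529923 -10.26277178   5.02106924] [-3.47615614  5.14974989 -0.53097779]
F jig [-13.3936814  -12.36515362] tcp jig [-0.01812033  0.00191002] 0.041873937374084645 [-179.70868941   -0.58526852  171.44873932]
```

View pics/wx2.png

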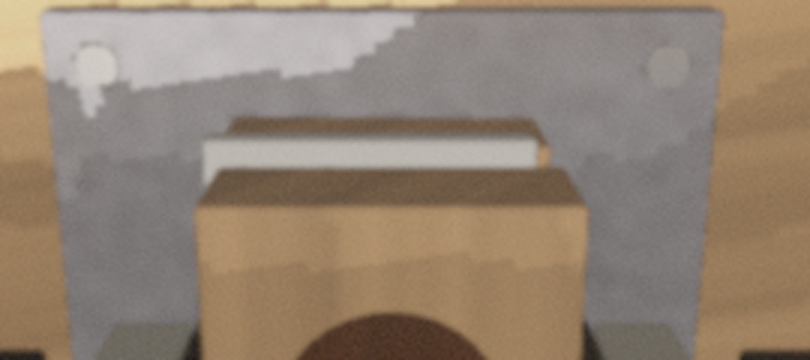

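View pics/sx.png

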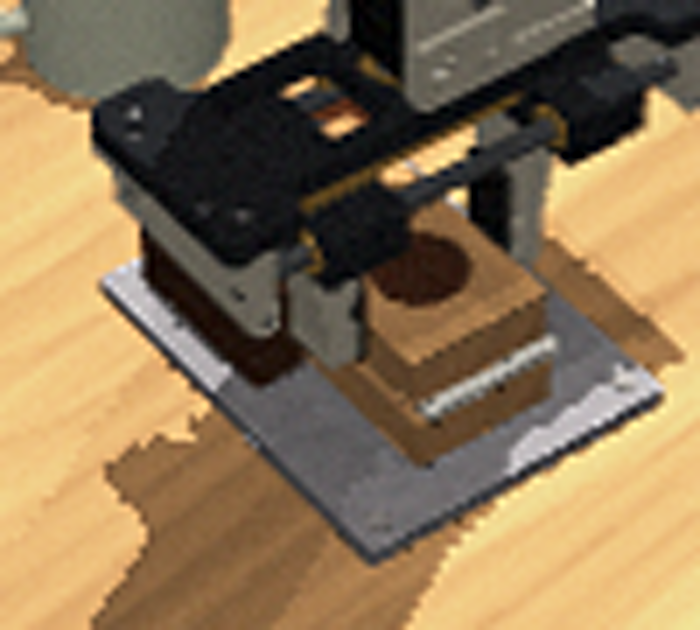

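```bash
python3 - <<'E'
from h import *
s,c=pickle.load(open("wx.pkl","rb"))
a=np.radians(JY);Rm=np.array([[np.cos(a),-np.sin(a)],[np.sin(a),np.cos(a)]])
for n,p,z in(("board",(42,10),.008),("board",(722,10),.008),("sheet",(204,140),.036),("sheet",(537,140),.036),("upper",(198,206),.058),("upper",(587,206),.058),("lowerR",(550,150),.030),("lowerEndBottom",(232,118),.008),("lowerEndBottom",(536,118),.008)):
    uv=(np.array(p)+.5)/3-.5+[190,180]
    print(n,((pix2w(c,uv,z,s)[0,:2]-O)@Rm*1e3).round(1))
E
```

```text
board [-74.7 -62. ]
board [-74.5  60.2]
sheet [-57.5 -28.9]
sheet [-57.4  24.2]
upper [-53.3 -26.1]
upper [-53.3  28.6]
lowerR [-54.3  27.2]
lowerEndBottom [-54.8 -28.7]
lowerEndBottom [-54.7  27.6]
```

Request:
{"method": "step_arm", "body": {
  "increments": [
    [[0,0,0],[0,0,0],0.6],
    [[0,0,0],[0,0,0],0.6],
    [[0,0,0],[0,0,0],0.6],
    [[0,0,0],[0,0,0],0.6],
    [[0,0,0],[0,0,0],0.6],
    [[0,0,0],[0,0,0],0.6]
  ]
}}

```text
time_s: 23.85
tcp_pos: [0.5357, -0.0062, 0.0419]
eef_rot: [-179.7, -0.6, 171.4]
contact_force: [-14.0, -9.2, 4.7]
gripper_width: 0.0557
```

```bash
python3 chk.py; python3 -c "
from plant import r
import cv2
cv2.imwrite('pics/topend.png',r.capture('top')['color'][:,:,::-1])"
```

```text
[-14.01823472  -9.1738487    4.70273593] [-3.51575964  5.16365795 -0.50298617]
F jig [-12.51799652 -11.13418913] tcp jig [-0.01810037  0.00191894] 0.041898680538462275 [-179.71120097   -0.58201683  171.44903005]
```

View pics/topend.png

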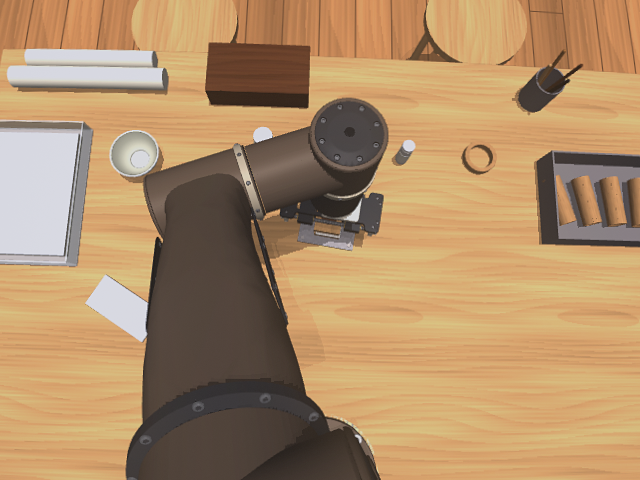

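The force is steady, and the bystanders I can see (bowl, jar, glue stick, tape) haven't moved. I'm handing the job in.

```bash
python3 -c "
from plant import r
print(r.close_job())"
```

```text
the job is handed in; nothing more can be done
None
```

I handed the job in at about 24 s, with the gripper still holding the second plaque pressed into the corner. No verdict was reported.

I set the sheet on the first plaque and let go. I then laid the second plaque on the sheet, touched it down, eased off the weight and pushed it against both fences.

**Last checks:**
- **Push:** in the jig's axes, the wrist feels about 12.5 N from the end fence and 11 N from the side fence, with about 4.7 N downwards. The readings were steady, and further push commands no longer moved the plaque. These are net wrist forces, so they include some friction; I had no direct reading at each fence.
- **Second plaque:** seated and square to about 0.1°, with the tool tilted about 0.6°.
- **Sheet:** about 4 mm short of the seat's centre in both x and y, inside the limits.
- **First plaque:** about 2 mm from its corner seat, inside the limits.
- **Bystanders:** the bowl, jar, glue stick and tape look unmoved in the last top view. The arm hid the mug and eraser there. Earlier pictures showed no contact with them.

**Disagreement:** the fence contact came about 1.5–2 mm further out than the jig position I first measured. The first pictures of the fence tops already showed the same offset, so I took the fence contact as correct.

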